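# Put the brass mass away in the parts chest

## Robot

A 6-joint arm with a two-finger parallel gripper is mounted at the origin on a cart in front of the work surface, level with it; the furniture and walls round the work are solid. World frame = base frame: x ahead of the robot, y to its left, z up, the work surface at z = 0. Lengths are in m, angles in rad, forces in N, time in s.
With the tool pointing down it reaches from about 0.3 to 0.75 m from the base axis. Payload 8.5 kg.
Tool frame: the origin (TCP) lies at the very end of the fingers, on their centre line; the grasp point (between the pads) lies 19 mm behind it; z points along the fingers, y is the line along which they close (so a half turn about z gives the same grasp; the last joint's range is limited). The gripper opens to 85 mm and grips with 20 to 120 N. Pads are 22 mm wide; open, the fingers measure 114 mm over their backs; the gripper's body (76 mm by 85 mm) begins 54 mm behind the grasp point. The pads swing forward as they close: fully open they stand 13 mm farther back than shut.
Start: joints at [0.997, 0.381, 1.297, -0, 1.464, -0.215], TCP at [0.193, 0.515, 0.231] pointing down, gripper open.
Joint ranges: [-3.11, 3.11], [-0.89, 2.33], [0.22, 2.48], [-1.42, 4.56], [0.17, 2.85], [-2.88, 2.88]. Speed limits (rad/s): [2.39, 2.39, 3.14, 3.14, 3.14, 3.14].

## Interface

Orientations are given as a unit quaternion [x, y, z, w].
In Python, from workcell import arm, grab_frame, calibration, recognise, masks_of, pinpoint gives the robot as it stands.
- The arm moves only by the tool jog_arm, never from a script. Its argument "deltas" is a list of rows, each a list of 2 entries, a list of its own where there are three numbers: the shift along the world's x, y, z in cm, then the turn about the world's z in rad. In form: [[[tx, ty, tz], yaw], ...]. A call has 1 to 20 rows; each row shifts and turns the commanded pose from where the row before left it; what a row does not reach is not made up. A row lasts 1/8 s, in which the tool goes at most 62.5 mm and 10.7 degrees, less where a joint would pass 70% of its speed; a pose out of reach is approached as far as the arm can. A call with a gripper value outside its range is refused whole. "grip" is the opening, from 0 (shut) to 1 (fully open), set as the call begins (left out, the last holds). The fingers move at their own pace and stop on an object; "newtons" is the grip in N (left out, the last holds). Time passes only in rows, so rows that do not move let the fingers close. It gives the time, the measured TCP pose, the force, the opening and the grip force at its end, in the units of the state.
- arm.get_state(): the state, without advancing time (a new reading comes with each control period).
- grab_frame(name): name is "scene" or "side" or "wrist"; returns the picture (400x640x3 uint8, blue, green, red); there is no depth.
- calibration(name): a dict with "camera_matrix" (3x3 intrinsics, pixels), "cam_to_world" (4x4, takes a point from camera to world coordinates). Camera axes: x right, y up, looking along -z (the intrinsics and any distortion apply to the point x, -y, -z); pixel columns grow to the right and rows downward; lengths in m; the calibration is good to about 2 mm. A picture is of the moment at which its call begins: read the wrist's pose just before it. calibration takes no time and is no camera call; for the wrist camera it gives the pose at the moment of the call.
- arm.sign_off(): hands the job in; it is judged then, once.
Trained networks look in the newest picture that a camera, given by its name, has taken for a name from the list of things; names that differ only in an ending like _2 or _b are one class to them, and where a whole thing is asked for, a point or a joint stands for the part that bears it (a point fixed in the world has none). Each returns a list of dicts, best first, with "confidence" (0 to 1); they miss things now and then, are a little off and sometimes report something else, mostly with a low value. They report only what shows in the picture. A call takes as long as a camera call. They do not tell look-alikes from the thing itself.
- recognise(camera, target): "centre" ([row, column] in pixels, amid what is visible of it).
- masks_of(camera, target): "pixels" (400x640 bool, what is visible of it) and "centre" ([row, column] in pixels, amid what is visible of it).
- pinpoint(camera, target): "centre" ([row, column] in pixels: a listed point, or the origin of a listed thing).
The state is a dict: "t": time; "qpos": joint angles; "joint_vel": joint speeds; "joint_torque": joint torques, N m; "tcp_pos": TCP position; "ee_rot": TCP orientation; "wrist_force": force on the tool from outside, world axes, zero at the start; "torque": the same for the moment, N m; "finger_gap": finger opening in m; "gripper_force": force on a finger pad.
Only numpy, scipy, OpenCV 4.12 (cv2) and the standard library are available. Lean on these libraries where they do the work, as an engineer would, in place of code of your own. Each camera call takes 0.05 s, during which the arm holds its last target. There are 200 camera calls.

## Task

Press down the red latch plate in the finger trough of the parts chest's upper drawer, draw the drawer out all the way to its stop, and feel for the stop without dragging the chest along. Then lay the loose large brass slotted mass flat in the drawer compartment that already holds the smaller brass mass. Leave the drawer standing fully open and everything else where it is.

Things in the scene. Friction and masses are not known exactly. Their poses are not given: they have to be found in the camera images.
- chest: Free-standing grey steel parts chest, blue fronts, 190 deep x 220 wide x 125 high, about 4 kg on rubber feet. Origin under its centre, z up, +x to its back, so drawers pull along its own -x. Grips the table with over 20 N; a harder pull drags it. Lower drawer (with lock) is locked; a fuse box lies on top, at the back.
- drawer (a joint): Travel of the upper drawer in m: 0 shut, grows as it comes out along the chest's -x. Latched at the start; once free it runs with about 3 N and stays where left. The runner's stop is set unseen anywhere from 0.098 to 0.142 of travel and differs each time: only felt, as a sudden rise of the pull.
- plate (a point): Centre of the red latch plate's upper face (100 wide, 40 deep), the floor of the finger trough (inside 112 wide, 44 deep; lip's inner face 24 toward chest -x of this point, drawer front 20 behind). Rocks about its rear edge, 20 mm behind: a push of 4 to 8 N on its front half sinks it there 7 to 13 mm to the bottom, which frees the drawer; springs back up. Keep it down for the first 15 mm of travel.
- trough_lip (a point): Middle of the top edge of the trough's front lip, on the upper drawer: 6 mm thick along chest x, 120 long along chest y, 9 mm higher than the resting latch plate. Moves with the drawer. A fingertip behind the lip pulls the drawer; the lip can also be pinched from above.
- drawer_in (a point): Point on the upper drawer's floor, on the middle divider (2 thick, 15 high), 66 mm behind the rear face of its front; axes as the chest's. Compartments either side (+y and -y): each 95 wide, 165 long (66 ahead to 99 behind this point), outer walls 30 high. At the stop this point stands 32 to 76 mm in front of the chest; chest top is 60 above it.
- mass_100: The loose large brass slotted mass: flat disc 38 across, 11 high, slot in one side, 100 g, lying flat on the small table (trolley) to the left. Origin at the centre of its underside.
- mass_50: Smaller brass slotted mass, disc 30 across, 9 high, lying in one of the drawer's two compartments, 42 mm ahead (chest -x) of point drawer_in and 52 mm to one side; which side varies. Origin at the centre of its underside.
- adapter_white: White plastic plug adapter 13 x 40 x 13 mm, lying in the drawer's other compartment. Origin under its centre.
- fuse_box: Small brown card box 38 x 58 x 18 mm on top of the chest, towards its back. Bystander.
- mouse: Black computer mouse 52 x 108 x 36 mm on the trolley. Bystander.
- usb_stick: Grey usb stick 17 x 50 x 8 mm on the trolley. Bystander.
- battery_9v: Block battery 18 x 27 x 47 mm standing on the lab table left of the chest. Bystander.
There are look-alikes about, which are no part of the job. Leave any purple look-alike of the mass_100 alone.

How it is judged:
On the way:
1. the upper drawer is drawn out against its stop (within 3 mm) (distance between drawer_c0 and runner_stop_c0 below 0.0105 m), for 0.2 s.
At the end, for the whole second after the job is handed in: The drawer stands open within 8 mm of its stop; the large mass lies flat (within 9 degrees) and at rest on the floor of the compartment that holds the small mass; the small mass and the white adapter are still in the drawer (distance between drawer_c0 and runner_stop_c0 below 0.0155 m and velocity of joint drawer below 0.01 m/s and z of mass_100 in the frame of drawer_in between -0.005 and 0.005 m and x of mass_100 in the frame of drawer_in between -0.066 and 0.099 m and angle between mass_100's own z axis and vertical below 0.15 rad and linear speed of mass_100 below 0.02 m/s and z of mass_50 in the frame of drawer_in between -0.005 and 0.008 m and z of adapter_white in the frame of drawer_in between -0.005 and 0.02 m and ((y of mass_100 in the frame of drawer_in between 0.012 and 0.096 m and y of mass_50 in the frame of drawer_in above 0.01 m) or (y of mass_100 in the frame of drawer_in between -0.096 and -0.012 m and y of mass_50 in the frame of drawer_in below -0.01 m))); the robot touches nothing.
It fails at once if the chest is dragged: its base moves more than 5 mm (distance of chest from where it was at the start of the episode above 0.005 m).
It fails at once if a bystander (fuse box, mouse, usb stick, battery) is moved more than 25 mm (distance of any of fuse_box, mouse, usb_stick, battery_9v from where it was at the start of the episode above 0.025 m).
It also fails if it takes over 50 s, if anything falls off the work surface, if the arm or the gripper's body presses on something with over 40 N, if the wrist force passes 120 N, or if a joint passes its speed limit or range.

## Working session

There is one attempt and no reset: what is moved stays moved. The work goes in short steps, Python scripts to look and compute and a tool call to move; the robot and the scene stay as the last step left them, time stands still between calls to the robot, and variables do not carry over. Pictures are saved under pics/ and viewed, at most 10 in all, crops included, and the job is handed in when it is done.

Besides the shell and the picture viewer there is one more tool, called after "Request:" as name(argument=value, ...) on one line, values as JSON. jog_arm: Moves the arm, as the interface text tells. Its arguments: {"type":"object","properties":{"deltas":{"type":"array"},"grip":{"type":"number"},"newtons":{"type":"number"}},"required":["deltas"]}

```bash
ls; mkdir -p pics; cat > h.py <<'E'
import numpy as np, cv2
from workcell import arm, grab_frame, calibration, recognise, masks_of, pinpoint
def ray(cam,px):
    c=calibration(cam);K=np.array(c["camera_matrix"]);T=np.array(c["cam_to_world"])
    d=np.linalg.inv(K)@[px[1],px[0],1.];d=T[:3,:3]@(d*[1,-1,-1]);return T[:3,3],d/np.linalg.norm(d)
def atz(cam,px,z):
    o,d=ray(cam,px);return o+d*(z-o[2])/d[2]
def tri(rays):
    A=0;b=0
    for o,d in rays:
        P=np.eye(3)-np.outer(d,d);A=A+P;b=b+P@o
    x=np.linalg.solve(A,b);return x,[np.linalg.norm((np.eye(3)-np.outer(d,d))@(x-o)) for o,d in rays]
E
python3 - <<'E'
from h import *
np.set_printoptions(precision=4,suppress=True)
for c in("scene","side"):
    cv2.imwrite(f"pics/{c}0.png",grab_frame(c)); k=calibration(c);print(c,k)
R={}
for n in("plate","trough_lip","chest","mass_100","fuse_box","mouse","usb_stick","battery_9v"):
    for c in("scene","side"):
        r=pinpoint(c,n);R[n,c]=r;print(n,c,[(np.round(x["centre"],1),round(x["confidence"],2)) for x in r[:3]])
    if R[n,"scene"] and R[n,"side"]:print("  ",tri([ray(c,R[n,c][0]["centre"]) for c in("scene","side")]))
print(arm.get_state())
E
```

```text
pics
scene {'camera_matrix': array([[402.8662,   0.    , 320.7244],
       [  0.    , 402.8662, 198.7074],
       [  0.    ,   0.    ,   1.    ]]), 'cam_to_world': array([[ 0.7732,  0.4881, -0.4048,  0.1162],
       [-0.6341,  0.6046, -0.4821, -0.7185],
       [ 0.0095,  0.6295,  0.777 ,  0.972 ],
       [ 0.    ,  0.    ,  0.    ,  1.    ]])}
side {'camera_matrix': array([[494.4322,   0.    , 315.6799],
       [  0.    , 494.4322, 204.2816],
       [  0.    ,   0.    ,   1.    ]]), 'cam_to_world': array([[-0.9996,  0.009 , -0.0274,  0.5162],
       [-0.0277, -0.5667,  0.8234,  0.9085],
       [-0.0082,  0.8239,  0.5667,  0.8759],
       [ 0.    ,  0.    ,  0.    ,  1.    ]])}
plate scene [(array([240.6, 332.5]), 0.85)]
plate side [(array([188.4, 334.5]), 0.53)]
   (array([ 0.5037, -0.3033,  0.0997]), [np.float64(0.0024907572184566895), np.float64(0.002490757218456934)])
trough_lip scene [(array([236.8, 322.7]), 0.85), (array([272., 377.]), 0.39)]
trough_lip side [(array([191.4, 337.6]), 0.76)]
   (array([ 0.4927, -0.2804,  0.1032]), [np.float64(1.5396452379124784e-05), np.float64(1.
[... 949 characters left out ...]
battery_9v scene [(array([194.2, 369.4]), 0.47)]
battery_9v side [(array([235.9, 249.3]), 0.41)]
   (array([ 0.7468, -0.1994,  0.0036]), [np.float64(0.0033539781430136067), np.float64(0.003353978143013889)])
{'t': 0.9, 'qpos': array([ 0.9967,  0.3806,  1.2974, -0.    ,  1.4636, -0.2153]), 'joint_vel': array([ 0.0003,  0.0012,  0.0009, -0.0001, -0.001 , -0.0013]), 'joint_torque': array([ -0.001 , -44.8316, -23.1464,  -0.0002,   0.0006,   0.    ]), 'tcp_pos': array([0.1931, 0.515 , 0.2313]), 'ee_rot': array([ 0.1784,  0.984 , -0.    ,  0.    ]), 'wrist_force': array([0.2243, 0.5735, 0.7075]), 'torque': array([-0.0004, -0.0123, -0.021 ]), 'gripper_force': 0.0, 'finger_gap': 0.08546973013856436}
```

```bash
python3 - <<'E'
import cv2,numpy as np
a=cv2.imread("pics/scene0.png");b=cv2.imread("pics/side0.png")
cv2.imwrite("pics/a.png",cv2.resize(a[100:340,150:470],None,fx=2.5,fy=2.5,interpolation=2))
cv2.imwrite("pics/b.png",cv2.resize(b[110:370,190:510],None,fx=2.3,fy=2.3,interpolation=2))
E
```

```text
(no output)
```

View pics/a.png

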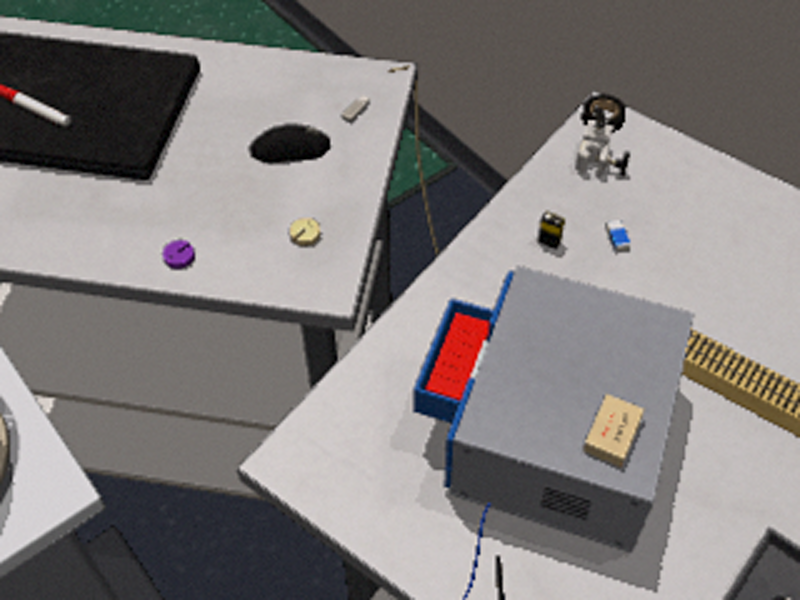

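View pics/b.png

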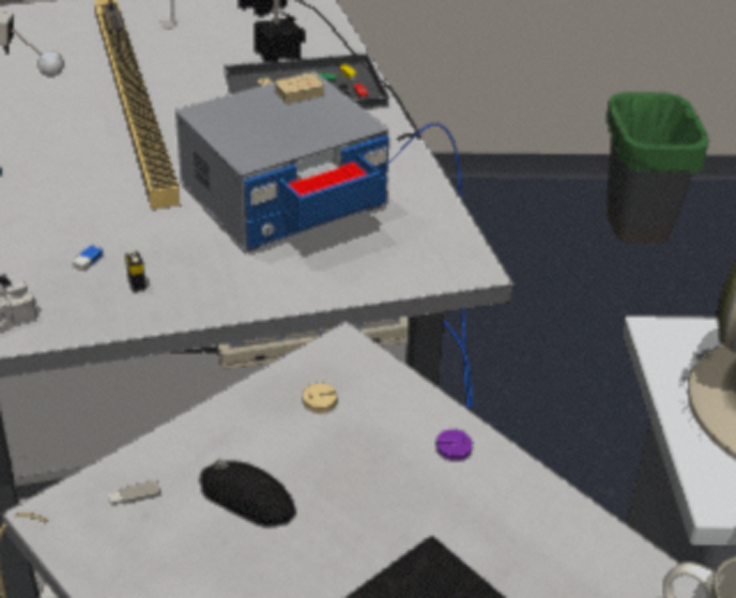

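The scene shows the chest, its red plate visible in the trough. Brass mass is at scene px (192,272) and side (283,329), and the purple look-alike at scene (202,222) and side (303,387).

```bash
python3 - <<'E'
from h import *
np.set_printoptions(precision=4,suppress=True)
print("mass",tri([ray("scene",(192.6,272)),ray("side",(282.5,329))]))
C=[atz("scene",p,.125)[:2] for p in((206.8,355.6),(225.6,426.8),(298.8,412.8),(272.4,331.2))]
D=[atz("side",p,.125)[:2] for p in((158.7,267.4),(186.5,297.4),(166.5,358.3))]
print(C,D)
ang=lambda a,b:(np.degrees(np.arctan2(*(b-a)[::-1])),np.linalg.norm(b-a))
print("depth",ang(C[0],C[1]),ang(C[3],C[2]),"width",ang(C[3],C[0]),ang(C[2],C[1]))
print("side depth",ang(D[1],D[0]),"width",ang(D[2],D[1]))
for c in("scene","side"):
    grab_frame(c)
    for n in("plate","drawer","trough_lip"):
        m=masks_of(c,n)
        if m: print(n,c,m[0]["confidence"],m[0]["centre"],m[0]["pixels"].sum())
# red pixels
    im=cv2.imread(f"pics/{c}0.png").astype(int);r=((im[...,2]>170)&(im[...,1]<70)&(im[...,0]<70)).astype(np.uint8)
    n,l,s,ce=cv2.connectedComponentsWithStats(r);i=1+s[1:,4].argmax()
    q=cv2.boxPoints(cv2.minAreaRect(np.argwhere(l==i)[:,::-1].astype(np.float32)))
    print(c,ce[i][::-1],q[:,::-1].tolist());print([atz(c,p[::-1],.092)[:2] for p in q], atz(c,ce[i][::-1],.092))
E
```

```text
mass (array([ 0.5155, -0.0061,  0.0079]), [np.float64(0.000440567681177067), np.float64(0.00044056768117705405)])
[array([ 0.6123, -0.2728]), array([ 0.7136, -0.4334]), array([ 0.5349, -0.5484]), array([ 0.435 , -0.3813])] [array([ 0.7092, -0.4294]), array([ 0.6068, -0.2705]), array([ 0.4299, -0.3852])]
depth (np.float64(-57.76271312750864), np.float64(0.18990800059605534)) (np.float64(-59.12667839599981), np.float64(0.1946773270994284)) width (np.float64(31.47498554712386), np.float64(0.20786249815141372)) (np.float64(32.76275054041953), np.float64(0.21248702641420578))
side depth (np.float64(-57.20830769496232), np.float64(0.18902516896508983)) width (np.float64(32.96294453900193), np.float64(0.21086887450350802))
plate scene 0.96 [243.6, 332.0] 484
drawer scene 0.6 [245.8, 332.7] 993
trough_lip scene 0.95 [245.3, 331.5] 1123
scene [241.8476 332.8455] [[254.8275909423828, 320.0689392089844], [223.4482879638672, 332.6206359863281], [228.7586212158203, 345.8965148925781], [260.137939453125, 333.3448181152344]]
[array([ 0.4577, -0.3125]), array([ 0.5454, -0.2585]), array([ 0.5616, -0.2938]), array([ 0.4738, -0.3453])] [ 0.508  -0.3033  0.092 ]
plate side 0.59 [186.4, 329.6] 337
drawer side 0.58 [190.0, 328.1] 1640
trough_lip side 0.78 [191.9, 327.8] 1554
side [187.4615 331.645 ] [[189.3299560546875, 315.78839111328125], [179.88412475585938, 345.70025634765625], [185.531494140625, 347.483642578125], [194.97732543945312, 317.57177734375]]
[array([ 0.556 , -0.3077]), array([ 0.4674, -0.3615]), array([ 0.4628, -0.3299]), array([ 0.5501, -0.2778])] [ 0.5097 -0.3186  0.092 ]
```

Request:
jog_arm(deltas=[[[1.8,-4.8,0],-0.038],[[1.8,-4.8,0],-0.038],[[1.8,-4.8,0],-0.038],[[1.8,-4.8,0],-0.038],[[1.8,-4.8,0],-0.038],[[1.8,-4.8,0],-0.038],[[1.8,-4.8,0],-0.038],[[1.8,-4.8,0],-0.038],[[1.8,-4.8,0],-0.038],[[1.8,-4.8,0],-0.038],[[1.8,-4.8,0],-0.038],[[1.8,-4.8,0],-0.038],[[1.8,-4.8,-0.5],-0.038],[[1.8,-4.8,-1],-0.038],[[1.8,-4.8,-1],-0.038],[[1.8,-4.8,-0.5],-0.038],[[1.8,-4.8,0],-0.038],[[0,0,0],0]], grip=0)

```text
t: 3.55
tcp_pos: [0.4995, -0.3039, 0.2003]
ee_rot: [0.483, 0.876, -0.0, -0.0]
wrist_force: [-0.3, 0.1, -0.0]
finger_gap: -0.0
gripper_force: 0.0
```

```bash
python3 - <<'E'
from h import *
np.set_printoptions(precision=4,suppress=True)
im=grab_frame("wrist");cv2.imwrite("pics/w1.png",im)
for n,z in(("plate",.094),("trough_lip",.103)):
    for r in pinpoint("wrist",n)[:2]: print(n,r["centre"],r["confidence"],atz("wrist",r["centre"],z))
    print(n, tri([ray("wrist",r["centre"])]+[ray(c,p) for c,p in ((("scene",(241.5,332.6)),("side",(188.2,333)))if n=="plate" else(("scene",(236.8,322.7)),("side",(191.4,337.6))))]))
E
```

```text
plate [203.1, 333.1] 0.73 [ 0.5068 -0.3032  0.094 ]
plate [247.9, 272.3] 0.45 [ 0.4871 -0.3585  0.094 ]
plate (array([ 0.496 , -0.3247,  0.1081]), [np.float64(0.026803268496645882), np.float64(0.013778380502119802), np.float64(0.021348710204604774)])
trough_lip [168.8, 333.1] 0.84 [ 0.4916 -0.2793  0.103 ]
trough_lip (array([ 0.4924, -0.2799,  0.1031]), [np.float64(0.0009472743740212138), np.float64(0.0005689577724434196), np.float64(0.00044138548493748094)])
```

View pics/w1.png

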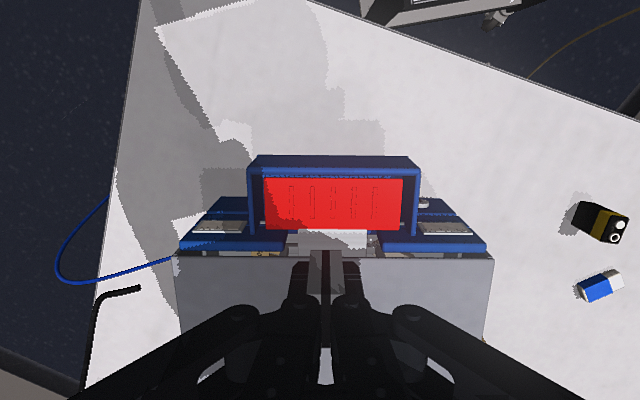

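Wrist view: plate at px (203,333), lip at (169,333), aligned with the tool; wrist, scene and side agree on the lip at (0.492,-0.280,0.103).

Request:
jog_arm(deltas=[[[0.35,0.7,-2],0],[[0,0,-3],0],[[0,0,-3],0],[[0,0,-1.8],0],[[0,0,0],0]])

```text
t: 4.32
tcp_pos: [0.5023, -0.2928, 0.103]
ee_rot: [0.481, 0.877, 0.0, -0.001]
wrist_force: [-1.1, -0.1, 0.8]
finger_gap: 0.0
gripper_force: 0.0
```

Request:
jog_arm(deltas=[[[0,0,-0.3],0],[[0,0,-0.3],0],[[0,0,-0.3],0],[[0,0,0],0]])

```text
t: 4.82
tcp_pos: [0.5026, -0.2938, 0.0945]
ee_rot: [0.482, 0.876, 0.0, -0.0]
wrist_force: [-0.7, 1.3, 3.1]
finger_gap: -0.0003
gripper_force: 2.0
```

Request:
jog_arm(deltas=[[[0,0,-0.3],0],[[0,0,-0.2],0],[[0,0,0],0]])

```text
t: 5.2
tcp_pos: [0.5025, -0.2936, 0.0898]
ee_rot: [0.481, 0.876, 0.0, -0.0]
wrist_force: [-2.6, 4.2, 6.7]
finger_gap: 0.0002
gripper_force: 6.7
```

Request:
jog_arm(deltas=[[[0,0,-0.2],0],[[0,0,-0.1],0],[[0,0,0],0]])

```text
t: 5.58
tcp_pos: [0.5026, -0.2935, 0.0874]
ee_rot: [0.481, 0.876, 0.0, 0.0]
wrist_force: [-3.5, 5.2, 11.4]
finger_gap: 0.0003
gripper_force: 10.5
```

Request:
jog_arm(deltas=[[[0,0,-0.2],0],[[0,0,0],0]])

```text
t: 5.82
tcp_pos: [0.5026, -0.2935, 0.0868]
ee_rot: [0.481, 0.876, 0.0, 0.001]
wrist_force: [-6.7, 8.3, 22.7]
finger_gap: 0.0001
gripper_force: 18.5
```

Request:
jog_arm(deltas=[[[0,0,-0.1],0],[[0,0,0],0]])

```text
t: 6.08
tcp_pos: [0.5027, -0.2935, 0.0866]
ee_rot: [0.481, 0.877, -0.0, 0.001]
wrist_force: [-9.3, 9.3, 30.0]
finger_gap: -0.0001
gripper_force: 19.8
```

Request:
jog_arm(deltas=[[[-0.1,0.16,0.15],0],[[-0.11,0.17,0],0],[[-0.11,0.17,0],0],[[-0.11,0.17,0],0],[[0,0,0],0]])

```text
t: 6.7
tcp_pos: [0.4997, -0.289, 0.087]
ee_rot: [0.482, 0.876, -0.001, 0.003]
wrist_force: [0.4, -1.2, 13.5]
finger_gap: 0.0002
gripper_force: 20.0
```

Request:
jog_arm(deltas=[[[-0.11,0.17,0],0],[[-0.11,0.17,0],0],[[0,0,0],0]])

```text
t: 7.08
tcp_pos: [0.4976, -0.2856, 0.087]
ee_rot: [0.482, 0.876, -0.001, 0.003]
wrist_force: [1.3, -1.0, 13.2]
finger_gap: 0.0
gripper_force: 20.0
```

Request:
jog_arm(deltas=[[[-0.11,0.17,0],0],[[-0.11,0.17,0],0],[[-0.11,0.17,0],0],[[-0.11,0.17,0],0],[[-0.11,0.17,0],0],[[0,0,0],0]])

```text
t: 7.82
tcp_pos: [0.4923, -0.277, 0.087]
ee_rot: [0.482, 0.876, -0.001, 0.003]
wrist_force: [3.1, 0.7, 13.8]
finger_gap: 0.0001
gripper_force: 20.0
```

```bash
python3 - <<'E'
from h import *
for c in("scene","side"):
    grab_frame(c)
R=[]
for c in("scene","side","wrist"):
    if c=="wrist":grab_frame(c)
    r=pinpoint(c,"trough_lip")
    if r:R.append(ray(c,r[0]["centre"]));print(c,r[0])
print(tri(R))
for c in("scene","side"): print(c,pinpoint(c,"chest")[:1])
E
```

```text
scene {'centre': [237.4, 316.8], 'confidence': 0.82}
side {'centre': [193.1, 338.2], 'confidence': 0.92}
wrist {'centre': [259.2, 317.7], 'confidence': 0.58}
(array([ 0.48547444, -0.27085413,  0.10052171]), [np.float64(0.0043423149620902286), np.float64(0.006126845172048996), np.float64(0.001852996253717326)])
scene [{'centre': [272.4, 373.7], 'confidence': 0.85}]
side [{'centre': [193.6, 312.8], 'confidence': 0.78}]
```

Request:
jog_arm(deltas=[[[-0.16,0.25,0],0],[[-0.16,0.25,0],0],[[-0.16,0.25,0],0],[[-0.16,0.25,0],0],[[0,0,0.3],0],[[0,0,0.3],0],[[0,0,0],0]])

```text
t: 9.1
tcp_pos: [0.4846, -0.2659, 0.0913]
ee_rot: [0.482, 0.876, -0.0, 0.001]
wrist_force: [2.1, -1.3, 3.6]
finger_gap: -0.0002
gripper_force: 2.9
```

Request:
jog_arm(deltas=[[[-0.27,0.42,0],0],[[-0.27,0.42,0],0],[[-0.27,0.42,0],0],[[-0.27,0.42,0],0],[[-0.27,0.42,0],0],[[-0.27,0.42,0],0],[[-0.27,0.42,0],0],[[-0.27,0.42,0],0],[[-0.27,0.42,0],0],[[-0.27,0.42,0],0],[[-0.27,0.42,0],0],[[0,0,0],0]])

```text
t: 10.6
tcp_pos: [0.4548, -0.2187, 0.091]
ee_rot: [0.482, 0.876, 0.0, 0.0]
wrist_force: [3.0, 2.4, 5.6]
finger_gap: -0.0
gripper_force: 3.2
```

Request:
jog_arm(deltas=[[[-0.11,0.17,0],0],[[-0.11,0.17,0],0],[[0,0,0],0]])

```text
t: 10.98
tcp_pos: [0.4528, -0.2157, 0.091]
ee_rot: [0.482, 0.876, 0.0, 0.001]
wrist_force: [5.8, 1.5, 5.1]
finger_gap: 0.0003
gripper_force: 3.6
```

Request:
jog_arm(deltas=[[[-0.11,0.17,0],0],[[0,0,0],0]])

```text
t: 11.22
tcp_pos: [0.4518, -0.214, 0.091]
ee_rot: [0.482, 0.876, 0.0, 0.001]
wrist_force: [4.3, 0.8, 5.0]
finger_gap: 0.0001
gripper_force: 3.6
```

Request:
jog_arm(deltas=[[[-0.1,0.17,0],0],[[-0.1,0.17,0],0],[[0,0,0],0]])

```text
t: 11.6
tcp_pos: [0.4497, -0.2106, 0.091]
ee_rot: [0.482, 0.876, 0.0, 0.001]
wrist_force: [5.4, 1.2, 6.2]
finger_gap: 0.0003
gripper_force: 3.6
```

Request:
jog_arm(deltas=[[[-0.07,0.13,0],0],[[-0.07,0.13,0],0],[[0,0,0],0]])

```text
t: 11.98
tcp_pos: [0.4487, -0.209, 0.0911]
ee_rot: [0.482, 0.876, -0.0, 0.002]
wrist_force: [7.2, -3.4, 2.9]
finger_gap: 0.0003
gripper_force: 5.2
```

Request:
jog_arm(deltas=[[[-0.08,0.13,0],0],[[0,0,0],0],[[0,0,0],0]])

```text
t: 12.35
tcp_pos: [0.4487, -0.2089, 0.0912]
ee_rot: [0.482, 0.876, -0.001, 0.003]
wrist_force: [8.8, -8.2, -2.0]
finger_gap: 0.0
gripper_force: 7.4
```

Request:
jog_arm(deltas=[[[0.08,-0.13,0.1],0],[[0.03,-0.05,0.5],0],[[0.1,-0.15,1],0],[[0,0,3],0],[[1,-1.5,4],0],[[1.5,-2.5,4],0],[[1.5,-2.5,3],0],[[1.5,-2.5,0],0],[[0,0,0],0]])

```text
t: 13.48
tcp_pos: [0.5038, -0.3008, 0.2457]
ee_rot: [0.482, 0.876, 0.0, -0.002]
wrist_force: [-0.4, 0.1, -0.2]
finger_gap: -0.0004
gripper_force: 0.0
```

```bash
python3 - <<'E'
from h import *
np.set_printoptions(precision=4,suppress=True)
cv2.imwrite("pics/w2.png",grab_frame("wrist"))
grab_frame("scene");grab_frame("side")
for n,z in(("trough_lip",.103),("drawer_in",.067),("mass_50",.067),("adapter_white",.067),("chest",0)):
    R=[]
    for c in("wrist","scene","side"):
        for i,r in enumerate(pinpoint(c,n)[:2]):
            print(n,c,r["centre"],round(r["confidence"],2),atz(c,r["centre"],z))
            if i==0:R.append(ray(c,r["centre"]))
    if len(R)>1:print("  tri",tri(R))
E
```

```text
trough_lip wrist [22.5, 327.2] 0.7 [ 0.4402 -0.1975  0.103 ]
trough_lip side [207.5, 352.9] 0.8 [ 0.4516 -0.2007  0.103 ]
  tri (array([ 0.4461, -0.1979,  0.1054]), [np.float64(0.005702855884801136), np.float64(0.005702855884801289)])
drawer_in wrist [171.2, 326.1] 0.63 [ 0.504 -0.299  0.067]
drawer_in scene [245.1, 330.2] 0.86 [ 0.5071 -0.2948  0.067 ]
drawer_in scene [159.0, 266.3] 0.2 [0.5566 0.0742 0.067 ]
drawer_in side [196.9, 334.9] 0.84 [ 0.4998 -0.3062  0.067 ]
  tri (array([ 0.5024, -0.2977,  0.0735]), [np.float64(0.0007937292940565754), np.float64(0.0018176884734532178), np.float64(0.0025772176636057937)])
mass_50 wrist [125.0, 268.8] 0.8 [ 0.4388 -0.2911  0.067 ]
mass_50 scene [200.4, 221.8] 0.69 [0.3626 0.0167 0.067 ]
mass_50 scene [245.3, 332.2] 0.55 [ 0.5108 -0.2986  0.067 ]
mass_50 side [283.5, 331.4] 0.63 [0.5096 0.0596 0.067 ]
mass_50 side [304.3, 385.3] 0.49 [0.3895 0.1236 0.067 ]
  tri (array([ 0.4331, -0.1145,  0.0596]), [np.float64(0.175339246464532), np.float64(0.13619785214161254), np.float64(0.13750929268242332)])
adapter_white wrist [131.6, 384.3] 0.79 [ 0.5287 -0.2412  0.067 ]
adapter_white scene [225.2, 319.5] 0.42 [ 0.5258 -0.2272  0.067 ]
  tri (array([ 0.5208, -0.2392,  0.0868]), [np.float64(0.004054733447489695), np.float64(0.004054733447489629)])
chest scene [271.6, 373.5] 0.92 [ 0.5727 -0.402   0.    ]
chest scene [273.4, 392.3] 0.7 [ 0.6084 -0.4381  0.    ]
chest side [193.0, 312.5] 0.68 [ 0.5707 -0.4284  0.    ]
chest side [150.0, 319.5] 0.6 [ 0.5543 -0.7205  0.    ]
  tri (array([ 0.5683, -0.4066,  0.0134]), [np.float64(0.0017322458356254446), np.float64(0.0017322458356253743)])
```

View pics/w2.png

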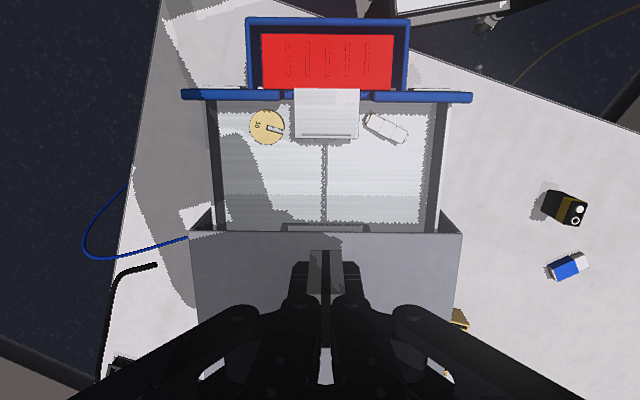

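Wrist view: drawer open, small brass mass at px (125,269) on the -y side, adapter at (130,385) on +y. drawer_in ≈ (0.503,-0.298), 33 mm before the chest. Now to the large mass.

Request:
jog_arm(deltas=[[[0.1,2.9,0],0],[[0.1,2.9,0],0],[[0.1,2.9,0],0],[[0.1,2.9,0],0],[[0.1,2.9,-0.5],0],[[0.1,2.9,-1],0],[[0.1,3,-1],0],[[0.1,3,-1],0],[[0.2,3,-1],0],[[0.1,3,0],0],[[0,0,0],0]], grip=0.65)

```text
t: 15.75
tcp_pos: [0.515, -0.0047, 0.2019]
ee_rot: [0.48, 0.877, 0.0, -0.0]
wrist_force: [-0.3, -0.1, 0.7]
finger_gap: 0.0557
gripper_force: 0.0
```

```bash
python3 - <<'E'
from h import *
np.set_printoptions(precision=4,suppress=True)
print(arm.get_state()["tcp_pos"])
cv2.imwrite("pics/w3.png",grab_frame("wrist"))
for r in pinpoint("wrist","mass_100"):print(r,atz("wrist",r["centre"],0))
for r in masks_of("wrist","mass_100"):
    print(r["centre"],r["confidence"],r["pixels"].sum(),atz("wrist",r["centre"],.007))
E
```

```text
[ 0.515  -0.0047  0.2019]
{'centre': [16.0, 231.3], 'confidence': 0.87} [0.3749 0.062  0.    ]
{'centre': [170.1, 326.2], 'confidence': 0.75} [ 0.5179 -0.0094  0.    ]
[169.7, 328.2] 0.75 1266 [ 0.5184 -0.007   0.007 ]
[18.2, 228.4] 0.62 1496 [0.3756 0.0589 0.007 ]
```

View pics/w3.png

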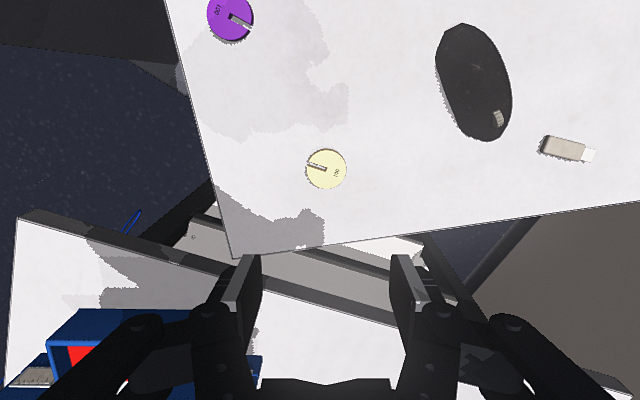

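Wrist view: brass mass at px (170,327), slot pointing to image left (along the closing line), purple one at (16,231) well away. I'll turn the gripper 0.7 rad to grip off the slot.

Request:
jog_arm(deltas=[[[0.2,-0.25,-3],0.175],[[0,0,-4],0.175],[[0,0,-4],0.175],[[0,0,-4],0.175],[[0,0,-2.5],0],[[0,0,-1.5],0],[[0,0,-0.5],0],[[0,0,0],0]])

```text
t: 16.9
tcp_pos: [0.5175, -0.0089, 0.0073]
ee_rot: [0.152, 0.988, -0.0, 0.0]
wrist_force: [0.8, 0.7, 0.6]
finger_gap: 0.0558
gripper_force: 0.0
```

Request:
jog_arm(deltas=[[[0,0,-0.3],0],[[0,0,-0.3],0],[[0,0,0],0]], grip=0.58)

```text
t: 17.27
tcp_pos: [0.5171, -0.0086, 0.0008]
ee_rot: [0.152, 0.988, -0.0, -0.0]
wrist_force: [-0.5, 0.1, 0.3]
finger_gap: 0.0497
gripper_force: 0.0
```

No contact with the table; close.

Request:
jog_arm(deltas=[[[0,0,0],0],[[0,0,0],0],[[0,0,0],0],[[0,0,0],0],[[0,0,0],0]], grip=0, newtons=30)

```text
t: 17.9
tcp_pos: [0.5172, -0.0086, 0.0012]
ee_rot: [0.152, 0.988, 0.0, 0.0]
wrist_force: [-1.1, 1.2, 5.9]
finger_gap: 0.0356
gripper_force: 29.9
```

Request:
jog_arm(deltas=[[[0,0,1],0],[[0,0,3],0],[[0,0,4],0],[[0,0,4],0],[[0,0,4],0],[[0,0,2],0],[[-0.6,-3,0],-0.07],[[-0.6,-3,0],-0.07],[[-0.6,-3,0],-0.07],[[-0.6,-3,0],-0.07],[[-0.6,-3,0],-0.07],[[-0.6,-3,0],-0.07],[[-0.6,-3,0],-0.07],[[-0.6,-3,0],-0.07],[[-0.6,-3,0],-0.07],[[-0.3,-3,0],-0.07],[[0,-1.3,0],0],[[0,0,0],0]])

```text
t: 20.15
tcp_pos: [0.4601, -0.3217, 0.1807]
ee_rot: [0.481, 0.877, 0.0, -0.0]
wrist_force: [-0.7, -0.5, -1.9]
finger_gap: 0.0357
gripper_force: 30.3
```

```bash
python3 - <<'E'
from h import *
np.set_printoptions(precision=4,suppress=True)
print(arm.get_state()["tcp_pos"])
cv2.imwrite("pics/w4.png",grab_frame("wrist"))
for n,z in(("drawer_in",.065),("mass_50",.065),("mass_100",.17)):
  for r in pinpoint("wrist",n):print(n,r,atz("wrist",r["centre"],z))
E
```

```text
[ 0.4601 -0.3217  0.1807]
drawer_in {'centre': [200.5, 389.5], 'confidence': 0.6} [ 0.5049 -0.3006  0.065 ]
mass_50 {'centre': [140.4, 322.0], 'confidence': 0.91} [ 0.4374 -0.2895  0.065 ]
mass_50 {'centre': [262.0, 325.7], 'confidence': 0.74} [ 0.4921 -0.3704  0.065 ]
mass_100 {'centre': [140.4, 322.0], 'confidence': 0.91} [ 0.4297 -0.2756  0.17  ]
mass_100 {'centre': [262.0, 325.7], 'confidence': 0.74} [ 0.4622 -0.3237  0.17  ]
```

View pics/w4.png

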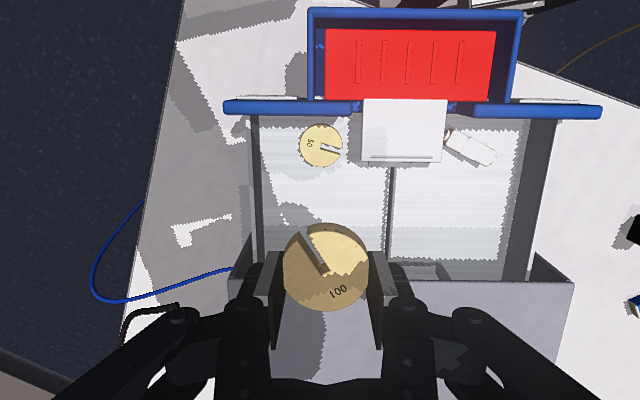

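Wrist view: large mass held flat at px (265,325), above the small mass's compartment; small mass at (142,321), clear ahead. Lower it.

Request:
jog_arm(deltas=[[[0.1,-0.17,-2],0],[[0,0,-3],0],[[0,0,-3],0],[[0,0,-1.5],0],[[0,0,-0.7],0],[[0,0,0],0]])

```text
t: 21.1
tcp_pos: [0.4614, -0.3234, 0.0792]
ee_rot: [0.481, 0.876, -0.0, 0.0]
wrist_force: [-0.6, -0.5, -1.1]
finger_gap: 0.036
gripper_force: 30.3
```

Request:
jog_arm(deltas=[[[0,0,-0.4],0],[[0,0,-0.2],0],[[0,0,0],0]])

```text
t: 21.48
tcp_pos: [0.4611, -0.3234, 0.0729]
ee_rot: [0.482, 0.876, -0.0, 0.0]
wrist_force: [0.2, 0.1, -0.4]
finger_gap: 0.0359
gripper_force: 30.3
```

Request:
jog_arm(deltas=[[[0,0,-0.2],0],[[0,0,-0.1],0],[[0,0,0],0]])

```text
t: 21.85
tcp_pos: [0.4611, -0.3233, 0.0697]
ee_rot: [0.482, 0.876, 0.0, -0.0]
wrist_force: [0.2, -0.1, -1.6]
finger_gap: 0.036
gripper_force: 30.3
```

Request:
jog_arm(deltas=[[[0,0,-0.2],0],[[0,0,0],0]])

```text
t: 22.1
tcp_pos: [0.4611, -0.3233, 0.0676]
ee_rot: [0.482, 0.876, 0.0, -0.0]
wrist_force: [-0.9, -0.5, -1.7]
finger_gap: 0.0359
gripper_force: 30.3
```

Request:
jog_arm(deltas=[[[0,0,-0.15],0],[[0,0,0],0]])

```text
t: 22.35
tcp_pos: [0.4611, -0.3233, 0.0663]
ee_rot: [0.482, 0.876, -0.0, -0.0]
wrist_force: [-0.3, -0.2, -0.5]
finger_gap: 0.0353
gripper_force: 30.3
```

Request:
jog_arm(deltas=[[[0,0,-0.1],0],[[0,0,0],0]])

```text
t: 22.6
tcp_pos: [0.4613, -0.3235, 0.0662]
ee_rot: [0.481, 0.876, -0.0, 0.001]
wrist_force: [-0.9, 0.8, 6.0]
finger_gap: 0.0355
gripper_force: 31.0
```

Request:
jog_arm(deltas=[[[0,0,0.1],0],[[0,0,0],0],[[0,0,0],0],[[0,0,0],0]], grip=0.55)

```text
t: 23.1
tcp_pos: [0.4611, -0.3233, 0.0662]
ee_rot: [0.482, 0.876, 0.0, -0.0]
wrist_force: [-0.4, 0.5, 0.5]
finger_gap: 0.0469
gripper_force: 0.0
```

Request:
jog_arm(deltas=[[[0,0,0.5],0],[[0,0,1.5],0],[[0,0,3],0],[[0,0,4],0],[[0.8,-1.2,4],0],[[1,-1.5,4],0],[[0,0,0],0]])

```text
t: 23.98
tcp_pos: [0.4801, -0.3517, 0.2404]
ee_rot: [0.482, 0.876, -0.001, 0.004]
wrist_force: [-0.5, -0.0, -0.5]
finger_gap: 0.0473
gripper_force: 0.0
```

```bash
python3 - <<'E'
from h import *
np.set_printoptions(precision=4,suppress=True)
cv2.imwrite("pics/w5.png",grab_frame("wrist"));grab_frame("scene")
for n,z in(("drawer_in",.065),("mass_50",.065),("mass_100",.065),("trough_lip",.103)):
  for r in pinpoint("wrist",n):print(n,r,atz("wrist",r["centre"],z))
print(pinpoint("scene","chest")[:1],arm.get_state()["tcp_pos"])
E
```

```text
drawer_in {'centre': [140.1, 379.0], 'confidence': 0.81} [ 0.5017 -0.2991  0.065 ]
mass_50 {'centre': [88.4, 320.0], 'confidence': 0.89} [ 0.4351 -0.2899  0.065 ]
mass_100 {'centre': [88.4, 320.0], 'confidence': 0.89} [ 0.4351 -0.29    0.065 ]
trough_lip {'centre': [133.5, 323.3], 'confidence': 0.67} [ 0.4551 -0.3159  0.103 ]
[{'centre': [271.5, 378.2], 'confidence': 0.85}] [ 0.4788 -0.35    0.2357]
```

View pics/w5.png

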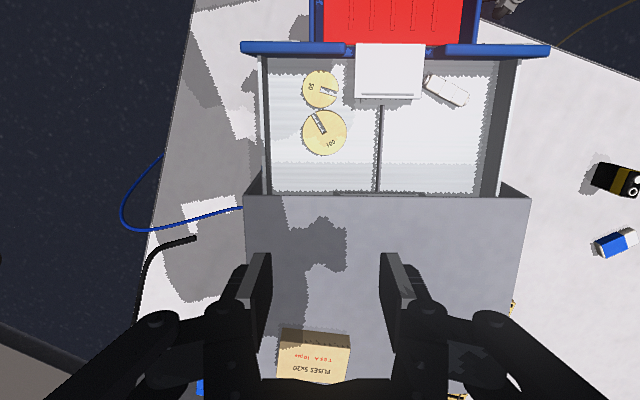

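The final wrist view shows the large mass (132,324) flat behind the small one (89,320) in the same compartment. The drawer is still open and the gripper is clear.

```bash
python3 -c "
from h import *
print(arm.sign_off())"
```

```text
the job is handed in; nothing more can be done
None
```

I handed the job in with the drawer open at its stop, which I felt at about 0.098 m of travel with an 11.6 N pull. The large brass mass lies flat beside the small one in the −y compartment. The chest showed no sign of moving, but the hand-in returned no verdict.

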